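# Pack the desk tray in the alcove

### The job

Pack the bamboo desk tray for the desk: lay the full-size stapler lengthwise in the long narrow bay, the tape dispenser lengthwise in the long wide bay, stand the paper-clip pot in the square bin and the capped steel bottle in the round well, each right way up and sitting on the floor of its own compartment. The mini stapler and the open steel tumbler stay behind: leave them where they are.

Things in the scene. Friction and masses are not known exactly. Their poses are not given: they have to be found in the camera images.
- stapler: Full-size desk stapler standing on its base, 138 mm long, 36 mm wide, 59 mm high, about 0.26 kg. Origin: centre of its underside; x along its length towards the nose, z up. Its red upper arm is 32 mm wide (flat sides), from 33 to 59 mm above the underside: grip it across y over the origin.
- tape_dispenser: Black desk tape dispenser on its base, 0.36 kg: base 136 x 56 mm, 22 mm high; on it a round roll housing, flat sides 34 mm apart across y, diameter 58 mm, centred at x = -10 mm and 37 mm up, top at 66 mm: grip its flat sides. A 30 mm wide nose, 42 mm high, leads to the steel cutter at the front (+x). Origin: centre of the underside; x along its length, z up.
- clip_pot: Round paper-clip pot, 54 mm in diameter, 66 mm high, pale body with black top, standing upright, about 0.11 kg. Origin: centre of its underside, z up. Straight sides.
- bottle: Stainless steel bottle standing upright, 60 mm in diameter, 190 mm high, about 0.30 kg, with a narrow neck and a black screw cap 42 mm in diameter from 152 to 190 mm above the underside: grip the cap. Origin: centre of its underside, z up.
- mini_stapler: Look-alike that stays: mini stapler of the same form, 66 mm long, 17 mm wide, 28 mm high. Origin: centre of its underside, x along its length, z up.
- tumbler: Look-alike that stays: open, capless stainless steel tumbler, 72 mm across the rim, 115 mm high. Origin: centre of its underside, z up.
- narrow_bay: Long narrow bay, its length along y: clear inside 54 mm (x) by 160 mm (y) between two thick rails, each with a dark groove on top; outer 88 x 178 mm. Beside the wide bay, either order, 90 mm between centres. Bamboo insert, 24 mm high, floor 4 mm thick, fixed in the fixed bamboo tray (286 x 196 mm, rim 30 mm above the table). Origin: centre of its underside, 4 mm above the table; z up.
- wide_bay: Long wide bay with thin walls, its length along y: clear inside 78 mm (x) by 160 mm (y); outer 88 x 178 mm. Bamboo insert, 24 mm high, floor 4 mm thick, fixed in the fixed bamboo tray (286 x 196 mm, rim 30 mm above the table). Origin: centre of its underside, 4 mm above the table; z up.
- square_bin: Square bin at the far end of the tray: clear inside 78 mm square, outer 88 mm. Beside the round well, either order, 90 mm between centres. Bamboo insert, 24 mm high, floor 4 mm thick, fixed in the fixed bamboo tray (286 x 196 mm, rim 30 mm above the table). Origin: centre of its underside, 4 mm above the table; z up.
- round_well: Square block, outer 88 mm, with a round well 77 mm in diameter and 20 mm deep at its centre, at the far end of the tray. Bamboo insert, 24 mm high, floor 4 mm thick, fixed in the fixed bamboo tray (286 x 196 mm, rim 30 mm above the table). Origin: centre of its underside, 4 mm above the table; z up.
Things that resemble listed ones, but are neither listed nor needed, are in the scene too. What is shaped like the square_bin but purple or turquoise is not meant.

How it is judged:
At the end, for the whole second after the job is handed in: Each of the four upright (0.1 rad), at rest, its underside under 9 mm above that of its own insert, its origin from the insert centre in x, y within: stapler 14, 18 mm; dispenser 16, 18; pot 16, 16; bottle 13, 13. Mini stapler and tumbler upright, within 20 mm of their start (x of stapler in the frame of narrow_bay between -0.014 and 0.014 m and y of stapler in the frame of narrow_bay between -0.018 and 0.018 m and z of stapler in the frame of narrow_bay below 0.009 m and angle between each of stapler, tape_dispenser, clip_pot, bottle, mini_stapler, tumbler's own z axis and vertical below 0.1 rad and linear speed of each of stapler, tape_dispenser, clip_pot, bottle below 0.02 m/s and x of tape_dispenser in the frame of wide_bay between -0.016 and 0.016 m and y of tape_dispenser in the frame of wide_bay between -0.018 and 0.018 m and z of tape_dispenser in the frame of wide_bay below 0.009 m and x of clip_pot in the frame of square_bin between -0.016 and 0.016 m and y of clip_pot in the frame of square_bin between -0.016 and 0.016 m and z of clip_pot in the frame of square_bin below 0.009 m and x of bottle in the frame of round_well between -0.013 and 0.013 m and y of bottle in the frame of round_well between -0.013 and 0.013 m and z of bottle in the frame of round_well below 0.009 m and distance of each of mini_stapler, tumbler from where it was at the start of the episode below 0.02 m); the robot touches nothing.
It fails at once if the mini stapler or the tumbler was shifted by more than 20 mm or lifted (distance of any of mini_stapler, tumbler from where it was at the start of the episode above 0.02 m).
It also fails if it takes over 109 s, if anything falls off the work surface, if the arm or the gripper's body presses on something with over 40 N, if the wrist force passes 120 N, or if a joint passes its speed limit or range.

### The arm

A 6-joint arm with a two-finger parallel gripper is mounted at the origin on the work surface. World frame = base frame: x ahead of the robot, y to its left, z up, the work surface at z = 0. Lengths are in m, angles in rad, forces in N, time in s.
With the tool pointing down it reaches from about 0.3 to 0.775 m from the base axis. Payload 14.6 kg.
Tool frame: the origin (TCP) lies between the finger pads; the fingertips stand 14 mm ahead of it and the grasp point (between the pads) lies 5 mm behind it; z points along the fingers, y is the line along which they close (so a half turn about z gives the same grasp; the last joint's range is limited). The gripper opens to 94 mm and grips with 3 to 60 N. Pads are 16 mm wide; open, the fingers measure 119 mm over their backs; the gripper's body (75 mm by 177 mm) begins 78 mm behind the grasp point.
Start: joints at [-1.34, 0.3, 1.521, -0, 1.321, -0.067], TCP at [0.161, -0.526, 0.219] pointing down, gripper open.
Joint ranges: [-3.03, 3.03], [-0.79, 2.21], [0.23, 2.52], [-1.04, 4.18], [0, 3.07], [-2.55, 2.55]. Speed limits (rad/s): [2.22, 2.22, 2.57, 3.14, 3.14, 3.14].

### API

Orientations are given as [roll, pitch, yaw] about the fixed x, y, z axes, in that order (R = Rz(yaw) Ry(pitch) Rx(roll)).
In Python, from station import ctrl gives the robot as it stands. The module is installed in compiled form; this text tells all that it offers.
- The arm moves only by the tool move_arm, never from a script. Its argument "targets" is a list of rows, each a list of 7 numbers: the opening, from -1 (shut) to 1 (fully open), then the shift along the tool's x, y, z in units of 50 mm (1.0 is 50 mm), then the turn, a rotation vector about the tool's x, y, z in rad. A call has 1 to 12 rows; each row is the pose to reach, as a shift and turn from the pose commanded when the call began, along the tool's axes at that moment; what a row does not reach only later rows make up. A row lasts 1/10 s, in which the tool goes at most 50 mm and 8.59 degrees, less where a joint would pass 70% of its speed; a pose out of reach is approached as far as the arm can. A call with a gripper value outside its range is refused whole. The fingers move at their own pace and stop on an object; "grip_force" is the grip in N (left out, the last holds). Time passes only in rows, so rows that repeat a pose let the fingers close. It gives the time, the measured TCP pose, the force, the opening and the grip force at its end, in the units of the state.
- ctrl.get_obs(): the state, without advancing time (a new reading comes with each control period).
- ctrl.camera(name): name is "scene" or "side" or "wrist"; returns (picture, depth): 420x560x3 uint8, red, green, blue; 420x560 float32, m along the optical axis (not along the pixel's ray), 0 where there is no reading.
- ctrl.camera_params(name): a dict with "intrinsics" (3x3 intrinsics, pixels), "rvec" (rotation vector, rad) and "tvec" (3), from world to camera coordinates, as OpenCV has them; the wrist camera has in their place "T_tool_cam" (4x4, takes a point from camera to tool coordinates, whose origin is the TCP and whose axes are the flange's). Camera axes: x right, y down, z forward; pixel columns grow to the right and rows downward; lengths in m; the calibration is good to about 2 mm. A picture is of the moment at which its call begins: read the wrist's pose just before it. camera_params takes no time and is no camera call.
- ctrl.hand_in(): hands the job in; it is judged then, once.
Trained networks look in the newest picture that a camera, given by its name, has taken for a name from the list of things; names that differ only in an ending like _2 or _b are one class to them, and where a whole thing is asked for, a point or a joint stands for the part that bears it (a point fixed in the world has none). Each returns a list of dicts, best first, with "score" (0 to 1); they miss things now and then, are a little off and sometimes report something else, mostly with a low value. They report only what shows in the picture. A call takes as long as a camera call. They do not tell look-alikes from the thing itself.
- ctrl.cut_out(camera, target): "region" (420x560 bool, what is visible of it) and "point" ([column, row] in pixels, amid what is visible of it).
- ctrl.tip_of(camera, target): "point" ([column, row] in pixels: a listed point, or the origin of a listed thing).
The state is a dict: "time_s": time; "qpos": joint angles; "joint_vel": joint speeds; "tau": joint torques, N m; "ee_pos": TCP position; "eef_rot": TCP orientation; "force": force on the tool from outside, world axes, zero at the start; "moment": the same for the moment, N m; "grip_width": finger opening in m; "grip_force": force on a finger pad.
Only numpy, scipy, OpenCV 4.12 (cv2) and the standard library are available. Lean on these libraries where they do the work, as an engineer would, in place of code of your own. Each camera call takes 0.05 s, during which the arm holds its last target. There are 200 camera calls.

## Working session

There is one attempt and no reset: what is moved stays moved. The work goes in short steps, Python scripts to look and compute and a tool call to move; the robot and the scene stay as the last step left them, time stands still between calls to the robot, and variables do not carry over. Pictures are saved under pics/ and viewed, at most 14 in all, crops included, and the job is handed in when it is done.

Besides the shell and the picture viewer there is one more tool, called after "Call:" as a command line: name --pt "numbers of a row" for each row, then --argument value for the rest. move_arm: Moves the arm, as the interface text tells. Its arguments: {"type":"object","properties":{"targets":{"type":"array"},"grip_force":{"type":"number"}},"required":["targets"]}

```bash
mkdir -p pics
cat > h.py <<'E'
import numpy as np, cv2
from scipy.spatial.transform import Rotation as R
from station import ctrl
def wpts(name, depth, obs=None):
    p=ctrl.camera_params(name); K=np.array(p["intrinsics"])
    v,u=np.indices(depth.shape); z=depth
    P=np.stack([(u-K[0,2])/K[0,0]*z,(v-K[1,2])/K[1,1]*z,z],-1)
    if name=="wrist":
        T=np.array(p["T_tool_cam"]); o=obs
        P=P@T[:3,:3].T+T[:3,3]
        r=rot(o); P=P@r.T+np.array(o["ee_pos"])
    else:
        r=cv2.Rodrigues(np.array(p["rvec"],float))[0]; P=(P-np.array(p["tvec"]).ravel())@r
    P[depth<=0]=np.nan
    return P
def rot(o):
    e=np.array(o["eef_rot"]); return R.from_euler("xyz",e).as_matrix() if e.size==3 else (R.from_quat(e).as_matrix() if e.size==4 else e.reshape(3,3))
def snap(name,f):
    o=ctrl.get_obs(); im,d=ctrl.camera(name); cv2.imwrite(f"pics/{f}.png",im[:,:,::-1]); P=wpts(name,d,o); np.save(f"pics/{f}.npy",P); return im,P,o
E
python3 - <<'E'
from h import *
for c in ["scene","side"]:
    im,P,o=snap(c,c+"0")
    for t in ["stapler","tape_dispenser","clip_pot","bottle","mini_stapler","tumbler","narrow_bay","wide_bay","square_bin","round_well"]:
        for r in ctrl.cut_out(c,t)[:4]:
            m=r["region"]; q=P[m]; print(c,t,round(r["score"],2),np.round(r["point"]),m.sum(),np.round(np.nanmedian(q,0),3),np.round(np.nanmin(q,0),3),np.round(np.nanmax(q,0),3))
print(ctrl.get_obs()); print(ctrl.camera_params("wrist"))
E
```

```text
scene stapler 0.83 [347. 153.] 551 [0.495 0.449 0.033] [ 0.421  0.391 -0.007] [0.541 0.579 0.063]
scene tape_dispenser 0.93 [210. 268.] 1037 [ 0.612 -0.293  0.025] [ 0.514 -0.341 -0.003] [ 0.67  -0.236  0.068]
scene bottle 0.69 [174. 213.] 1081 [ 0.435 -0.272  0.106] [ 0.311 -0.293 -0.003] [ 0.449 -0.182  0.191]
scene tumbler 0.84 [128. 266.] 1167 [ 0.505 -0.459  0.08 ] [ 0.325 -0.493 -0.004] [ 0.523 -0.387  0.117]
scene narrow_bay 0.73 [261. 201.] 917 [0.47  0.008 0.023] [ 0.423 -0.088  0.002] [0.544 0.101 0.032]
scene wide_bay 0.7 [340. 181.] 360 [0.611 0.253 0.042] [ 0.538  0.236 -0.006] [0.63  0.349 0.069]
scene wide_bay 0.66 [280. 209.] 952 [0.557 0.026 0.008] [ 0.513 -0.065  0.002] [0.628 0.112 0.031]
scene square_bin 0.97 [329. 267.] 972 [ 0.823 -0.042  0.005] [ 0.777 -0.091 -0.004] [0.87  0.004 0.026]
scene square_bin 0.92 [273. 289.] 1061 [ 0.771 -0.205  0.005] [ 0.728 -0.254 -0.002] [ 0.82  -0.163  0.026]
scene square_bin 0.84 [366. 236.] 773 [0.828 0.137 0.006] [ 0.785  0.087 -0.003] [0.875 0.178 0.027]
scene square_bin 0.72 [196. 200.] 536 [ 0.319 -0.133  0.008] [ 0.265 -
[... 2180 characters left out ...]
01]), 'force': array([-0.22920858, -0.50658112,  1.219329  ]), 'moment': array([ 0.00144149, -0.03176566,  0.00063366]), 'grip_force': 0.0, 'grip_width': 0.09386758228500436}
{'intrinsics': array([[329.60811232,   0.        , 279.87641465],
       [  0.        , 329.60811232, 209.85667777],
       [  0.        ,   0.        ,   1.        ]]), 'T_tool_cam': array([[ 9.11783961e-05, -9.64081249e-01, -2.65607486e-01,
         7.74748863e-02],
       [ 9.99999315e-01, -2.22047505e-04,  1.14925288e-03,
        -5.29584112e-04],
       [-1.16695064e-03, -2.65607409e-01,  9.64080569e-01,
        -1.64042036e-01],
       [ 0.00000000e+00,  0.00000000e+00,  0.00000000e+00,
         1.00000000e+00]])}
```

View pics/scene0.png

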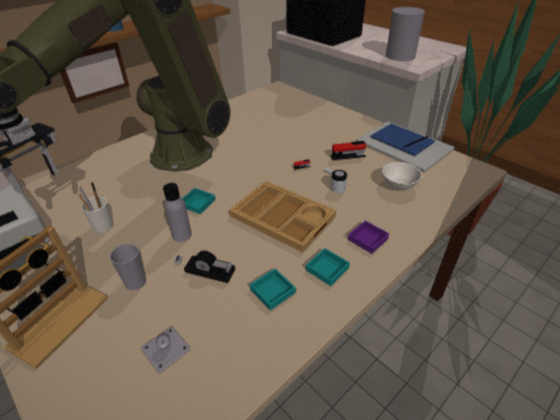

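View pics/side0.png

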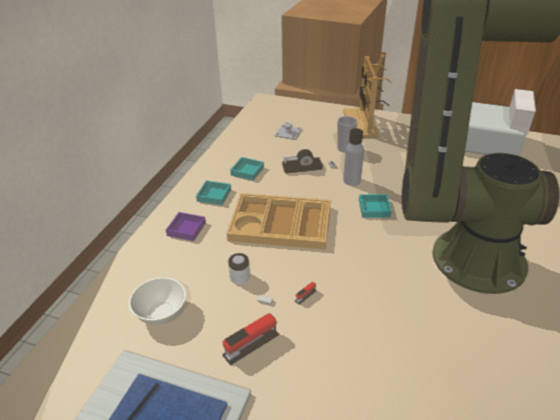

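Run:
```python
from h import *
# top-down heightmap colour mosaic from both views: 2mm px
H=np.full((600,500),-1.);C=np.zeros((600,500,3),np.uint8)
for c in ["scene0","side0"]:
    P=np.load(f"pics/{c}.npy"); im=cv2.imread(f"pics/{c}.png")
    for p,k in zip(P.reshape(-1,3),im.reshape(-1,3)):
        if np.isnan(p[0]): continue
        u=int((0.6-p[1])/0.002); v=int((0.95-p[0])/0.002)
        if 0<=u<600 and 0<=v<500 and p[2]>H[u,v]: H[u,v]=p[2];C[u,v]=k
C=C.transpose(1,0,2)
cv2.imwrite("pics/top.png",cv2.dilate(C,np.ones((2,2))))
```

```text
(no output)
```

View pics/top.png

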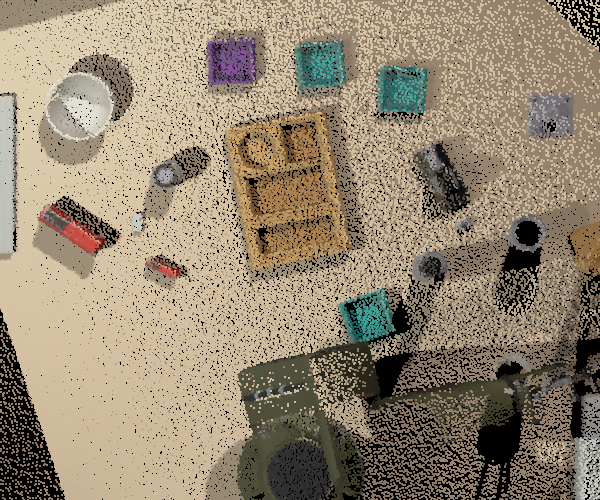

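Run:
```python
from h import *
Ps=[np.load(f"pics/{c}.npy").reshape(-1,3) for c in ["scene0","side0"]]
Cs=[cv2.imread(f"pics/{c}.png").reshape(-1,3).astype(int) for c in ["scene0","side0"]]
P=np.vstack(Ps);C=np.vstack(Cs); S=np.r_[np.zeros(len(Ps[0])),np.ones(len(Ps[1]))]
def box(x,y,z): return (P[:,0]>x[0])&(P[:,0]<x[1])&(P[:,1]>y[0])&(P[:,1]<y[1])&(P[:,2]>z[0])&(P[:,2]<z[1])
def rect(n,m):
    for s in (0,1,2):
        q=P[m&((S==s)|(s==2))]
        if len(q)<6: continue
        print(n,s,len(q),cv2.minAreaRect((q[:,:2]*1000).astype(np.float32)), np.round(np.median(q,0),3))
rect("tray",box((.38,.75),(-.15,.18),(.016,.036)))
rect("stapler",box((.4,.6),(.35,.58),(.02,.07)))
red=(C[:,2]>130)&(C[:,1]<60)
rect("stapler red",box((.4,.6),(.35,.58),(.03,.07))&red)
rect("mini",box((.35,.47),(.2,.35),(.008,.04)))
rect("disp",box((.5,.7),(-.37,-.22),(.006,.08)))
rect("disp top",box((.5,.7),(-.37,-.22),(.045,.08)))
rect("pot",box((.5,.7),(.2,.4),(.04,.08)))
rect("cap",box((.35,.5),(-.33,-.2),(.155,.2)))
rect("tumbler",box((.4,.6),(-.55,-.38),(.1,.13)))
crop=cv2.imread("pics/scene0.png")[165:260,215:350]
c2=cv2.imread("pics/side0.png")[185:255,215:345]
cv2.imwrite("pics/tray.png",np.vstack([cv2.resize(crop,(540,380),interpolation=2),cv2.resize(c2,(390,210),interpolation=2)[:, :].copy() if 0 else cv2.copyMakeBorder(cv2.resize(c2,(390,210),interpolation=2),0,0,0,150,0)]))
```

```text
tray 0 2113 ((571.6884765625, 21.76318359375), (288.9046936035156, 200.53305053710938), 11.13559341430664) [0.581 0.019 0.026]
tray 1 2290 ((570.1320190429688, 27.659759521484375), (287.4969177246094, 205.73672485351562), 11.54036808013916) [0.561 0.049 0.026]
tray 2 4403 ((570.875244140625, 25.934410095214844), (288.5963439941406, 209.20315551757812), 10.925454139709473) [0.57  0.035 0.026]
stapler 0 374 ((493.8907775878906, 453.2983703613281), (133.39492797851562, 39.81927490234375), 56.675315856933594) [0.497 0.448 0.048]
stapler 1 1012 ((489.8575439453125, 462.865478515625), (132.14108276367188, 33.86829376220703), 56.11842346191406) [0.488 0.469 0.055]
stapler 2 1386 ((492.8312072753906, 457.0569763183594), (138.48828125, 44.637386322021484), 55.191890716552734) [0.49  0.463 0.054]
stapler red 0 122 ((493.9916687011719, 453.9434814453125), (123.87539672851562, 36.92625427246094), 59.537811279296875) [0.487 0.438 0.055]
stapler red 2 122 ((493.9916687011719, 453.9434814453125), (123.87539672851562, 36.92625427246094), 59.537811279296875) [0.487 0.438 0.055]
mini 0 89 ((417.922119
[... 1707 characters left out ...]
8 -0.267  0.183]
cap 1 191 ((416.5263671875, -254.47891235351562), (47.355804443359375, 42.69697189331055), 50.981929779052734) [ 0.414 -0.245  0.18 ]
cap 2 435 ((416.4400634765625, -258.00457763671875), (41.727596282958984, 52.24094009399414), 21.42749786376953) [ 0.422 -0.258  0.181]
tumbler 0 295 ((486.35589599609375, -456.94439697265625), (70.3208999633789, 71.93773651123047), 38.719364166259766) [ 0.485 -0.457  0.109]
tumbler 1 145 ((485.5664367675781, -450.15869140625), (78.39838409423828, 70.4035415649414), 74.80829620361328) [ 0.485 -0.454  0.107]
tumbler 2 440 ((484.82598876953125, -453.77728271484375), (74.28253936767578, 78.9223861694336), 53.15614700317383) [ 0.485 -0.456  0.108]
```

View pics/tray.png

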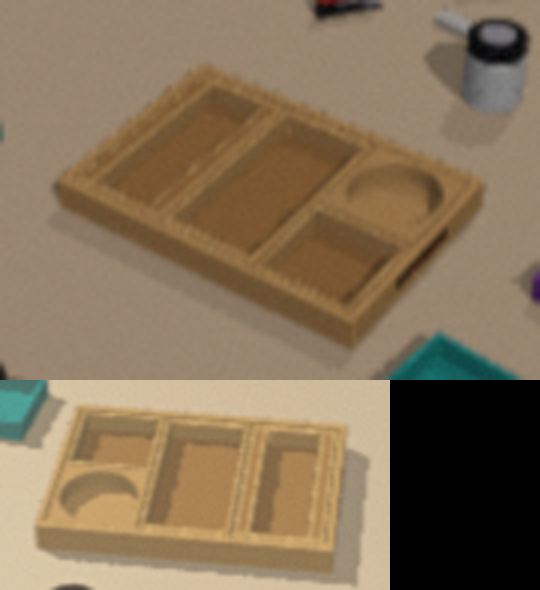

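```bash
cat >> h.py <<'E'
def go(*tg):
    o=ctrl.get_obs(); r=rot(o); p0=np.array(o["ee_pos"])
    print("t",round(o["time_s"],1),"pos",np.round(p0,4),"yaw",np.round(np.array(o["eef_rot"]),3),"grip",round(o["grip_width"],3),o["grip_force"])
    for t in tg:
        s=r.T@(np.array(t[:3])-p0)/.05
        rr=R.from_matrix(r.T@(R.from_euler("z",t[3])*R.from_euler("x",np.pi)).as_matrix()).as_rotvec()
        d=np.linalg.norm(s)
        print(np.round(s,3),np.round(rr,3),"rows~",round(max(d,np.linalg.norm(rr)/.15),1))
E
python3 - <<'E'
from h import *
go((.161,-.526,.31,.298),(.56,-.15,.31,1.3))
E
```

```text
t 1.1 pos [ 0.1614 -0.5258  0.2194] yaw [-3.142 -0.     0.298] grip 0.094 0.0
[-0.008  0.002 -1.811] [-0. -0. -0.] rows~ 1.8
[ 9.827 -4.845 -1.811] [-0.    -0.    -1.002] rows~ 11.1
```

Call:
move_arm --pt "1 0 0 -1 0 0 0" --pt "1 0 0 -1.8 0 0 0" --pt "1 9.8 -4.85 -1.8 0 0 -1" --pt "1 9.8 -4.85 -1.8 0 0 -1" --pt "1 9.8 -4.85 -1.8 0 0 -1" --pt "1 9.8 -4.85 -1.8 0 0 -1" --pt "1 9.8 -4.85 -1.8 0 0 -1" --pt "1 9.8 -4.85 -1.8 0 0 -1" --pt "1 9.8 -4.85 -1.8 0 0 -1" --pt "1 9.8 -4.85 -1.8 0 0 -1" --pt "1 9.8 -4.85 -1.8 0 0 -1" --pt "1 9.8 -4.85 -1.8 0 0 -1"

```text
time_s: 2.3
ee_pos: [0.5259, -0.1805, 0.3096]
eef_rot: [3.141, 0.0, 1.298]
force: [-0.8, -0.3, -0.4]
grip_width: 0.0939
grip_force: 0.0
```

Call:
move_arm --pt "1 0 0 0 0 0 0" --pt "1 0 0 0 0 0 0"

```text
time_s: 2.5
ee_pos: [0.525, -0.1817, 0.309]
eef_rot: [-3.141, 0.0, 1.3]
force: [0.2, -0.5, 0.5]
grip_width: 0.094
grip_force: 0.0
```

Run:
```python
from h import *
im,P,o=snap("wrist","w1"); print(o["ee_pos"],o["joint_vel"])
for t in ["tape_dispenser","narrow_bay","wide_bay","square_bin","round_well","bottle","clip_pot","tumbler"]:
    for r in ctrl.cut_out("wrist",t)[:3]:
        m=r["region"]; q=P[m]; print(t,round(r["score"],2),np.round(r["point"]),m.sum(),np.round(np.nanmedian(q,0),3),np.round(np.nanmin(q,0),3),np.round(np.nanmax(q,0),3))
        np.save(f"pics/m_{t}.npy",m)
Q=P.reshape(-1,3)
def rect(n,x,y,z):
    m=(Q[:,0]>x[0])&(Q[:,0]<x[1])&(Q[:,1]>y[0])&(Q[:,1]<y[1])&(Q[:,2]>z[0])&(Q[:,2]<z[1]); q=Q[m]
    if len(q)>5: print(n,len(q),cv2.minAreaRect((q[:,:2]*1000).astype(np.float32)),np.round(np.median(q,0),4))
rect("table",(.3,.4),(0,.1),(-.02,.02))
rect("tray",(.38,.75),(-.15,.18),(.02,.036))
rect("disp",(.51,.7),(-.37,-.22),(.012,.03))
rect("disptop",(.51,.7),(-.37,-.22),(.055,.08))
rect("cap",(.35,.5),(-.33,-.2),(.175,.21))
```

```text
[ 0.52497163 -0.18166225  0.30904855] [-0.04240317 -0.0199224   0.01445214 -0.00142367  0.0005569  -0.00787724]
tape_dispenser 0.58 [348. 231.] 3754 [ 0.594 -0.273  0.037] [ 0.525 -0.336 -0.003] [ 0.672 -0.228  0.066]
narrow_bay 0.68 [212.  55.] 8551 [ 0.478 -0.005  0.008] [ 0.425 -0.087  0.003] [0.539 0.071 0.03 ]
wide_bay 0.89 [280.  38.] 6094 [ 0.572 -0.011  0.007] [ 0.521 -0.071  0.   ] [0.627 0.047 0.029]
square_bin 0.84 [123. 184.] 4263 [ 0.311 -0.132  0.003] [ 0.261 -0.187 -0.002] [ 0.37  -0.079  0.025]
square_bin 0.82 [349.  19.] 3397 [ 0.663 -0.018  0.007] [ 0.617 -0.054  0.003] [0.716 0.019 0.029]
square_bin 0.62 [457. 141.] 4900 [ 0.774 -0.204  0.004] [ 0.723 -0.258 -0.003] [ 0.826 -0.157  0.025]
bottle 0.56 [212. 278.] 3720 [ 0.428 -0.248  0.138] [ 0.395 -0.281  0.004] [ 0.478 -0.176  0.329]
clip_pot 0.22 [303. 382.] 2132 [ 0.481 -0.475  0.093] [ 0.432 -0.511 -0.001] [ 0.518 -0.418  0.116]
tumbler 0.69 [302. 382.] 2196 [ 0.482 -0.475  0.093] [ 0.417 -0.59  -0.003] [ 0.539 -0.155  0.404]
table 6142 ((350.01593017578125, 49.96781921386719), (99.9669189453125, 99.9053955078125), 0.0015349803725257516) [ 0.3486  0.0501 -0.0015]
tray 8547 ((570.0822143554688, 13.599769592285156), (286.8503723144531, 173.72674560546875), 10.998299598693848) [ 0.5187 -0.0365  0.0269]
disp 1601 ((581.640380859375, -289.6086120605469), (167.03482055664062, 55.06239700317383), 28.685216903686523) [ 0.573  -0.2739  0.0203]
disptop 777 ((587.0408935546875, -287.2943115234375), (43.437137603759766, 34.08420181274414), 29.156963348388672) [ 0.587  -0.2851  0.0623]
cap 1265 ((416.84033203125, -261.97723388671875), (42.09951400756836, 33.586021423339844), 46.74274444580078) [ 0.4191 -0.2584  0.1886]
```

View pics/w1.png

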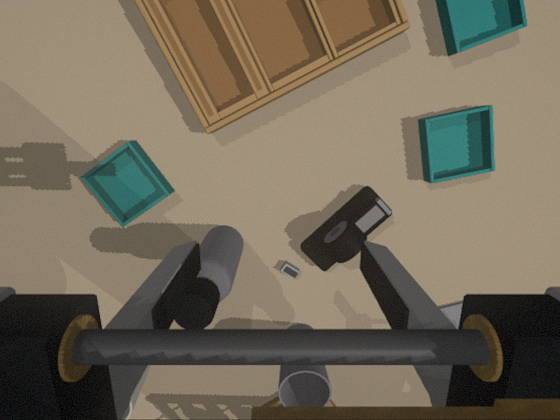

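Run:
```python
from h import *
go((.587,-.287,.20,.506),(.587,-.287,.042,.506))
```

```text
t 3.0 pos [ 0.5245 -0.1827  0.3096] yaw [3.141 0.    1.297] grip 0.094 0.0
[-1.67   1.768  2.193] [ 0.    -0.     0.791] rows~ 5.3
[-1.67   1.767  5.353] [ 0.    -0.     0.791] rows~ 5.9
```

Call:
move_arm --pt "1 -1.67 1.77 2.2 0 0 0.79" --pt "1 -1.67 1.77 2.2 0 0 0.79" --pt "1 -1.67 1.77 2.2 0 0 0.79" --pt "1 -1.67 1.77 2.2 0 0 0.79" --pt "1 -1.67 1.77 2.2 0 0 0.79" --pt "1 -1.67 1.77 2.2 0 0 0.79" --pt "1 -1.67 1.77 2.2 0 0 0.79" --pt "1 -1.67 1.77 2.2 0 0 0.79"

```text
time_s: 3.75
ee_pos: [0.5873, -0.2866, 0.1996]
eef_rot: [3.141, -0.0, 0.509]
force: [0.5, 0.4, 0.1]
grip_width: 0.0938
grip_force: 0.0
```

Run:
```python
from h import *
im,P,o=snap("wrist","w2")
Q=P.reshape(-1,3)
def rect(n,x,y,z):
    m=(Q[:,0]>x[0])&(Q[:,0]<x[1])&(Q[:,1]>y[0])&(Q[:,1]<y[1])&(Q[:,2]>z[0])&(Q[:,2]<z[1]); q=Q[m]
    if len(q)>5: print(n,len(q),cv2.minAreaRect((q[:,:2]*1000).astype(np.float32)),np.round(np.median(q,0),4))
rect("disp",(.52,.7),(-.37,-.22),(.012,.03))
rect("disptop",(.52,.7),(-.37,-.22),(.05,.08))
go((.587,-.287,.042,.506))
```

```text
disp 3031 ((597.3526000976562, -282.6531677246094), (133.74745178222656, 56.117774963378906), 28.735624313354492) [ 0.5984 -0.284   0.0203]
disptop 1753 ((587.7161254882812, -287.96429443359375), (50.699771881103516, 33.78539276123047), 28.562726974487305) [ 0.5911 -0.2866  0.0619]
t 3.8 pos [ 0.5873 -0.2866  0.1996] yaw [ 3.141 -0.     0.509] grip 0.094 0.0
[-1.000e-02  3.000e-03  3.152e+00] [ 0.    -0.     0.003] rows~ 3.2
```

View pics/w2.png

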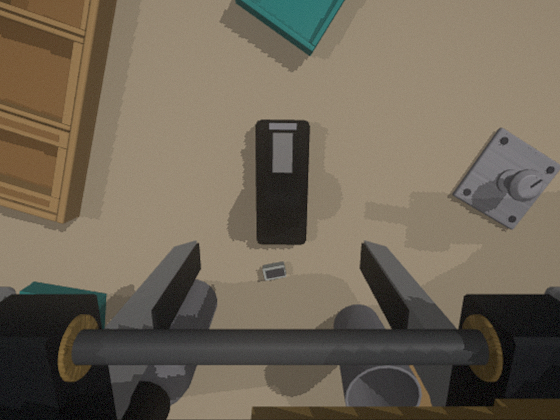

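Call:
move_arm --pt "1 0 0 1 0 0 0" --pt "1 0 0 2 0 0 0" --pt "1 0 0 2.7 0 0 0" --pt "1 0 0 3.15 0 0 0" --pt "1 0 0 3.15 0 0 0" --pt "-1 0 0 3.15 0 0 0" --pt "-1 0 0 3.15 0 0 0" --pt "-1 0 0 3.15 0 0 0" --pt "-1 0 0 3.15 0 0 0" --pt "-1 0 0 3.15 0 0 0" --pt "-1 0 0 3.15 0 0 0" --pt "-1 0 0 3.15 0 0 0" --grip_force 30

```text
time_s: 5.0
ee_pos: [0.5874, -0.2866, 0.042]
eef_rot: [3.142, -0.0, 0.508]
force: [0.2, -0.4, -0.2]
grip_width: 0.0414
grip_force: 0.0
```

Run:
```python
from h import *
c=np.array([.568,.0245]);a=.192
# roll is at -10mm along dispenser x; final disp x axis along tray +y (yaw a+pi/2)
d=np.array([np.cos(a+np.pi/2),np.sin(a+np.pi/2)]); g=c-.010*d
print(g); go((.587,-.287,.14,.506),(g[0],g[1],.14,.506+a+np.pi/2-.501),(g[0],g[1],.052,.506+a+np.pi/2-.501))
```

```text
[0.56990823 0.01468375]
t 5.0 pos [ 0.5874 -0.2866  0.042 ] yaw [ 3.142 -0.     0.508] grip 0.041 0.0
[-0.011  0.003 -1.959] [ 0.    -0.     0.002] rows~ 2.0
[ 2.624 -5.435 -1.96 ] [ 0.    0.   -1.26] rows~ 8.4
[ 2.624 -5.435 -0.2  ] [ 0.    0.   -1.26] rows~ 8.4
```

Not closed yet; wait, then lift and carry.

Call:
move_arm --pt "-1 0 0 0 0 0 0" --pt "-1 0 0 0 0 0 0" --pt "-1 0 0 0 0 0 0" --pt "-1 0 0 0 0 0 0" --pt "-1 0 0 -0.5 0 0 0" --pt "-1 0 0 -1 0 0 0" --pt "-1 0 0 -1.5 0 0 0" --pt "-1 0 0 -2 0 0 0"

```text
time_s: 5.8
ee_pos: [0.587, -0.2862, 0.1423]
eef_rot: [-3.14, 0.001, 0.508]
force: [0.0, -0.3, -3.0]
grip_width: 0.0339
grip_force: 30.0
```

Call:
move_arm --pt "-1 0.3 -0.6 0 0 0 -0.14" --pt "-1 0.6 -1.2 0 0 0 -0.28" --pt "-1 0.9 -1.9 0 0 0 -0.42" --pt "-1 1.2 -2.5 0 0 0 -0.56" --pt "-1 1.5 -3.1 0 0 0 -0.7" --pt "-1 1.8 -3.8 0 0 0 -0.84" --pt "-1 2.1 -4.4 0 0 0 -0.98" --pt "-1 2.4 -5 0 0 0 -1.12" --pt "-1 2.62 -5.43 0 0 0 -1.26" --pt "-1 2.62 -5.43 0 0 0 -1.26" --pt "-1 2.62 -5.43 0 0 0 -1.26" --pt "-1 2.62 -5.43 0 0 0 -1.26"

```text
time_s: 7.0
ee_pos: [0.5698, 0.0136, 0.1417]
eef_rot: [-3.141, -0.0, 1.765]
force: [0.2, -0.2, -3.7]
grip_width: 0.034
grip_force: 30.0
```

Run:
```python
from h import *
go((.570,.0147,.052,1.763))
im,P,o=snap("wrist","w3")
Q=P.reshape(-1,3)
def rect(n,x,y,z):
    m=(Q[:,0]>x[0])&(Q[:,0]<x[1])&(Q[:,1]>y[0])&(Q[:,1]<y[1])&(Q[:,2]>z[0])&(Q[:,2]<z[1]); q=Q[m]
    if len(q)>5: print(n,len(q),cv2.minAreaRect((q[:,:2]*1000).astype(np.float32)),np.round(np.median(q,0),4))
rect("tray",(.38,.75),(-.15,.18),(.02,.036))
print(np.sum(o["force"]))
```

```text
t 7.0 pos [0.5698 0.0136 0.1417] yaw [-3.141 -0.     1.765] grip 0.034 29.960608184337616
[0.02  0.01  1.793] [-0.001 -0.     0.002] rows~ 1.8
tray 28343 ((568.1375122070312, 27.60108184814453), (286.2806091308594, 189.76588439941406), 11.163773536682129) [0.5286 0.059  0.027 ]
-3.6952358491174047
```

View pics/w3.png

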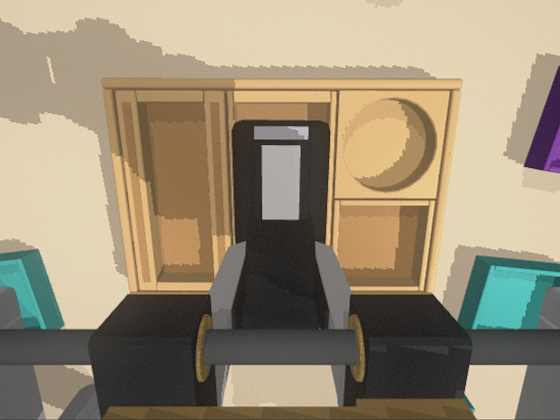

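Call:
move_arm --pt "-1 0 0 0.5 0 0 0" --pt "-1 0 0 1 0 0 0" --pt "-1 0 0 1.5 0 0 0" --pt "-1 0 0 1.7 0 0 0" --pt "-1 0 0 1.81 0 0 0" --pt "-1 0 0 1.81 0 0 0" --pt "0.1 0 0 1.81 0 0 0" --pt "0.1 0 0 1.81 0 0 0" --pt "0.1 0 0 1.81 0 0 0" --pt "0.1 0 0 1 0 0 0" --pt "0.1 0 0 0 0 0 0" --pt "1 0 0 -1.2 0 0 0"

```text
time_s: 8.25
ee_pos: [0.5696, 0.0144, 0.1942]
eef_rot: [3.141, -0.0, 1.768]
force: [1.2, -0.1, -0.5]
grip_width: 0.0566
grip_force: 0.0
```

Run:
```python
from h import *
go((.55,.2,.21,1.76),(.56,.27,.25,1.76))
```

```text
t 8.2 pos [0.5696 0.0144 0.1942] yaw [ 3.141 -0.     1.768] grip 0.057 0.0
[ 3.716  0.343 -0.317] [ 0.    -0.     0.008] rows~ 3.7
[ 5.05   0.813 -1.117] [ 0.    -0.     0.008] rows~ 5.2
```

Call:
move_arm --pt "1 4.6 0.8 -1.8 0 0 0" --pt "1 4.6 0.8 -1.8 0 0 0" --pt "1 4.6 0.8 -1.8 0 0 0" --pt "1 4.6 0.8 -1.8 0 0 0" --pt "1 4.6 0.8 -1.8 0 0 0" --pt "1 4.6 0.8 -1.8 0 0 0" --pt "1 4.6 0.8 -1.8 0 0 0" --pt "1 4.6 0.8 -1.8 0 0 0"

```text
time_s: 9.05
ee_pos: [0.5641, 0.2468, 0.2816]
eef_rot: [-3.141, 0.0, 1.767]
force: [-0.1, -0.3, -0.1]
grip_width: 0.0941
grip_force: 0.0
```

```bash
cat >> h.py <<'E'
def rect(P,n,x,y,z):
    Q=P.reshape(-1,3)
    m=(Q[:,0]>x[0])&(Q[:,0]<x[1])&(Q[:,1]>y[0])&(Q[:,1]<y[1])&(Q[:,2]>z[0])&(Q[:,2]<z[1]); q=Q[m]
    if len(q)>5: print(n,len(q),[np.round(v,1) for v in cv2.minAreaRect((q[:,:2]*1000).astype(np.float32))],np.round(np.median(q,0),4))
E
python3 - <<'E'
from h import *
im,P,o=snap("wrist","w4"); print(o["ee_pos"],o["eef_rot"])
for t in ["stapler","clip_pot"]:
    for r in ctrl.cut_out("wrist",t)[:3]:
        m=r["region"]; q=P[m]; print(t,round(r["score"],2),np.round(r["point"]),m.sum(),np.round(np.nanmedian(q,0),3))
rect(P,"stapler",(.4,.6),(.35,.58),(.02,.07))
rect(P,"staplertop",(.4,.6),(.35,.58),(.045,.07))
rect(P,"mini",(.35,.47),(.2,.35),(.012,.04))
rect(P,"pot",(.52,.66),(.2,.33),(.055,.08))
P0=np.load("pics/w4.npy")
E
```

```text
[0.56406389 0.24680959 0.28156939] [-3.14092865e+00  2.75311914e-04  1.76699500e+00]
stapler 0.57 [226.  15.] 1868 [0.472 0.417 0.051]
clip_pot 0.68 [307. 172.] 1865 [0.595 0.272 0.065]
stapler 1244 [array([471.4, 415.8]), array([56.1, 29.9]), np.float64(15.9)] [0.468  0.4164 0.0559]
staplertop 1070 [array([466. , 424.4]), array([50. , 32.1]), np.float64(55.4)] [0.4663 0.4167 0.0564]
mini 696 [array([413. , 277.1]), array([63.4, 15.9]), np.float64(63.7)] [0.4144 0.2775 0.0268]
pot 1639 [array([597.8, 269.4]), array([52.7, 52.8]), np.float64(45.7)] [0.5972 0.2704 0.0648]
```

View pics/w4.png

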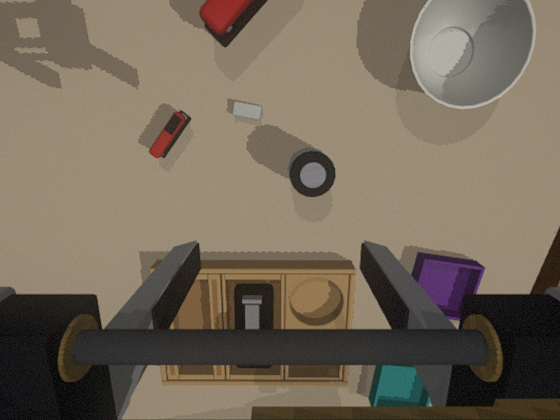

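Run:
```python
from h import *
go((.598,.2705,.12,1.763),(.598,.2705,.045,1.763))
```

```text
t 9.2 pos [0.5643 0.2466 0.2817] yaw [-3.141  0.     1.766] grip 0.094 0.0
[0.339 0.756 3.234] [-0.     0.     0.003] rows~ 3.3
[0.339 0.757 4.734] [-0.     0.     0.003] rows~ 4.8
```

Call:
move_arm --pt "1 0.34 0.76 1 0 0 0" --pt "1 0.34 0.76 2 0 0 0" --pt "1 0.34 0.76 3 0 0 0" --pt "1 0.34 0.76 4 0 0 0" --pt "1 0.34 0.76 4.5 0 0 0" --pt "1 0.34 0.76 4.73 0 0 0" --pt "-1 0.34 0.76 4.73 0 0 0" --pt "-1 0.34 0.76 4.73 0 0 0" --pt "-1 0.34 0.76 4.73 0 0 0" --pt "-1 0.34 0.76 4.73 0 0 0" --pt "-1 0.34 0.76 4.73 0 0 0" --pt "-1 0.34 0.76 4.73 0 0 0" --grip_force 20

```text
time_s: 10.4
ee_pos: [0.5983, 0.272, 0.0463]
eef_rot: [3.141, -0.0, 1.768]
force: [-1.0, -0.8, 4.9]
grip_width: 0.0542
grip_force: 20.0
```

Call:
move_arm --pt "-1 0 0 0 0 0 0" --pt "-1 0 0 0 0 0 0" --pt "-1 0 0 -0.5 0 0 0" --pt "-1 0 0 -1 0 0 0" --pt "-1 0 0 -1.7 0 0 0" --pt "-1 0 0 -2 0 0 0"

```text
time_s: 11.0
ee_pos: [0.5988, 0.2722, 0.1486]
eef_rot: [3.138, -0.001, 1.768]
force: [0.8, 0.3, -0.7]
grip_width: 0.054
grip_force: 20.0
```

Run:
```python
from h import *
go((.6644,-.003,.145,1.763),(.6644,-.003,.0535,1.763))
```

```text
t 11.0 pos [0.5988 0.2722 0.1486] yaw [ 3.138e+00 -1.000e-03  1.768e+00] grip 0.054 19.99984011054039
[-5.655  0.209  0.069] [ 0.004 -0.001  0.005] rows~ 5.7
[-5.656  0.202  1.899] [ 0.004 -0.001  0.005] rows~ 6.0
```

Call:
move_arm --pt "-1 -1 0 0 0 0 0" --pt "-1 -2 0.1 0 0 0 0" --pt "-1 -3 0.1 0 0 0 0" --pt "-1 -4 0.2 0 0 0 0" --pt "-1 -5 0.2 0 0 0 0" --pt "-1 -5.5 0.21 0 0 0 0" --pt "-1 -5.66 0.21 0 0 0 0" --pt "-1 -5.66 0.21 0.4 0 0 0" --pt "-1 -5.66 0.21 0.8 0 0 0" --pt "-1 -5.66 0.21 0.8 0 0 0"

```text
time_s: 12.0
ee_pos: [0.6622, -0.0025, 0.1021]
eef_rot: [-3.137, -0.001, 1.769]
force: [-0.4, 0.4, -1.9]
grip_width: 0.0534
grip_force: 20.0
```

Run:
```python
from h import *
im,P,o=snap("wrist","w5")
rect(P,"tray",(.38,.75),(-.15,.18),(.02,.036))
go((.6644,-.003,.0535,1.763))
```

```text
tray 43218 [array([571.3,  25.7]), array([282.7, 196.5]), np.float64(11.1)] [0.5789 0.0547 0.027 ]
t 12.1 pos [ 0.6629 -0.0026  0.1041] yaw [-3.139e+00 -1.000e-03  1.769e+00] grip 0.054 19.999863356351852
[-0.014  0.03   1.013] [-0.003 -0.001  0.006] rows~ 1.0
```

View pics/w5.png

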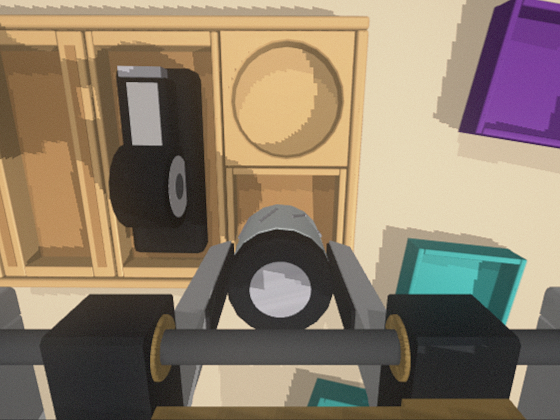

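Call:
move_arm --pt "-1 0 0.03 0.4 0 0 0" --pt "-1 0 0.03 0.8 0 0 0" --pt "-1 0 0.03 1 0 0 0" --pt "-1 0 0.03 1 0 0 0" --pt "0.35 0 0.03 1 0 0 0" --pt "0.35 0 0.03 1 0 0 0" --pt "0.35 0 0.03 1 0 0 0" --pt "0.35 0 0.03 0 0 0 0" --pt "0.35 0 0.03 -1 0 0 0" --pt "1 0 0 -2 0 0 0" --pt "1 0 0 -2.8 0 0 0" --pt "1 0 0 -2.8 0 0 0"

```text
time_s: 13.25
ee_pos: [0.6651, -0.0037, 0.2529]
eef_rot: [3.131, 0.003, 1.768]
force: [-0.0, 0.2, 0.1]
grip_width: 0.0837
grip_force: 0.0
```

Run:
```python
from h import *
go((.49,.40,.25,2.55))
```

```text
t 13.2 pos [ 0.6651 -0.0037  0.2529] yaw [3.131e+00 3.000e-03 1.768e+00] grip 0.084 0.0
[ 8.603 -1.855  0.016] [ 0.009  0.007 -0.782] rows~ 8.8
```

Run:
```python
from h import *
go((.485,.44,.22,.977))
```

```text
t 13.2 pos [ 0.6651 -0.0037  0.2529] yaw [3.131e+00 3.000e-03 1.768e+00] grip 0.084 0.0
[ 9.409 -1.803  0.614] [ 0.011 -0.002  0.791] rows~ 9.6
```

Call:
move_arm --pt "1 9.4 -1.8 0.6 0 0 0.79" --pt "1 9.4 -1.8 0.6 0 0 0.79" --pt "1 9.4 -1.8 0.6 0 0 0.79" --pt "1 9.4 -1.8 0.6 0 0 0.79" --pt "1 9.4 -1.8 0.6 0 0 0.79" --pt "1 9.4 -1.8 0.6 0 0 0.79" --pt "1 9.4 -1.8 0.6 0 0 0.79" --pt "1 9.4 -1.8 0.6 0 0 0.79" --pt "1 9.4 -1.8 0.6 0 0 0.79" --pt "1 9.4 -1.8 0.6 0 0 0.79" --pt "1 9.4 -1.8 0.6 0 0 0.79" --pt "1 9.4 -1.8 0.6 0 0 0.79"

```text
time_s: 14.45
ee_pos: [0.4831, 0.4399, 0.2149]
eef_rot: [-3.142, 0.001, 0.979]
force: [-0.1, -1.0, -0.2]
grip_width: 0.094
grip_force: 0.0
```

Run:
```python
from h import *
im,P,o=snap("wrist","w6")
rect(P,"stapler",(.4,.6),(.35,.58),(.006,.07))
rect(P,"staplertop",(.4,.6),(.35,.58),(.045,.07))
rect(P,"mini",(.35,.47),(.2,.35),(.012,.04))
go((.4925,.457,.15,.977))
```

```text
stapler 5491 [array([521.7, 490. ]), array([156.6, 180.1]), np.float64(0.1)] [0.4975 0.4823 0.0568]
staplertop 4109 [array([490. , 460.5]), array([131.4,  32. ]), np.float64(56.0)] [0.4932 0.4652 0.0577]
mini 322 [array([420.8, 292.3]), array([31.3, 15.3]), np.float64(63.2)] [0.4225 0.2962 0.0272]
t 14.5 pos [0.4836 0.4392 0.2152] yaw [3.142 0.    0.978] grip 0.094 0.0
[ 0.395 -0.052  1.304] [0.    0.    0.001] rows~ 1.4
```

View pics/w6.png

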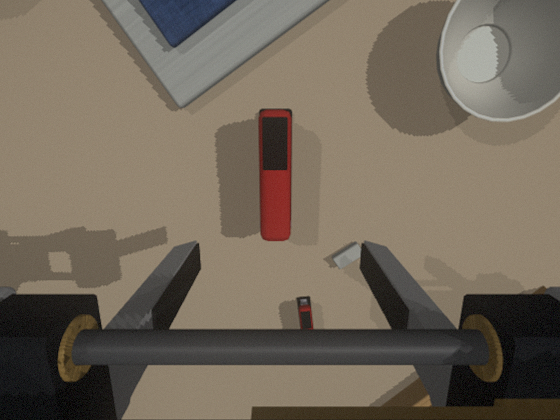

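Run:
```python
from h import *
go((.49,.46,.041,.977))
```

```text
t 14.5 pos [0.4836 0.4392 0.2152] yaw [3.142 0.    0.978] grip 0.094 0.0
[ 0.418 -0.128  3.484] [0.    0.    0.001] rows~ 3.5
```

Call:
move_arm --pt "1 0.42 -0.13 1 0 0 0" --pt "1 0.42 -0.13 2 0 0 0" --pt "1 0.42 -0.13 3 0 0 0" --pt "1 0.42 -0.13 3.48 0 0 0" --pt "1 0.42 -0.13 3.48 0 0 0" --pt "-1 0.42 -0.13 3.48 0 0 0" --pt "-1 0.42 -0.13 3.48 0 0 0" --pt "-1 0.42 -0.13 3.48 0 0 0" --pt "-1 0.42 -0.13 3.48 0 0 0" --pt "-1 0.42 -0.13 3.48 0 0 0" --pt "-1 0.42 -0.13 3.48 0 0 0" --pt "-1 0.42 -0.13 3.48 0 0 0" --grip_force 30

```text
time_s: 15.7
ee_pos: [0.4898, 0.4608, 0.0415]
eef_rot: [3.142, -0.0, 0.978]
force: [0.9, 0.2, 0.7]
grip_width: 0.0415
grip_force: 0.0
```

Call:
move_arm --pt "-1 0 0 0 0 0 0" --pt "-1 0 0 0 0 0 0" --pt "-1 0 0 0 0 0 0" --pt "-1 0 0 0 0 0 0" --pt "-1 0 0 -0.5 0 0 0" --pt "-1 0 0 -1 0 0 0" --pt "-1 0 0 -1.7 0 0 0" --pt "-1 0 0 -2.2 0 0 0" --pt "-1 0 0 -2.2 0 0 0"

```text
time_s: 16.6
ee_pos: [0.4907, 0.4616, 0.1549]
eef_rot: [3.14, -0.005, 0.978]
force: [0.8, 0.0, -3.2]
grip_width: 0.032
grip_force: 30.0
```

Run:
```python
from h import *
c=np.array([.568,.024]);a=.193
g=c+R.from_euler("z",a).as_matrix()[:2,:2]@[-.09,0]
print(g); go((g[0],g[1],.15,a+np.pi/2),(g[0],g[1],.05,a+np.pi/2))
```

```text
[0.47967101 0.00673764]
t 16.6 pos [0.4907 0.4616 0.1549] yaw [ 3.14  -0.005  0.978] grip 0.032 29.997071027755737
[-7.668  4.901  0.065] [ 0.003 -0.004 -0.786] rows~ 9.1
[-7.678  4.898  2.065] [ 0.003 -0.004 -0.786] rows~ 9.3
```

Call:
move_arm --pt "-1 -0.8 0.5 0 0 0 -0.08" --pt "-1 -1.6 1 0 0 0 -0.16" --pt "-1 -2.4 1.5 0 0 0 -0.24" --pt "-1 -3.2 2 0 0 0 -0.32" --pt "-1 -4 2.5 0 0 0 -0.4" --pt "-1 -4.8 3 0 0 0 -0.48" --pt "-1 -5.6 3.5 0 0 0 -0.57" --pt "-1 -6.3 4 0 0 0 -0.65" --pt "-1 -7 4.45 0 0 0 -0.72" --pt "-1 -7.4 4.7 0 0 0 -0.76" --pt "-1 -7.67 4.9 0 0 0 -0.785" --pt "-1 -7.67 4.9 0 0 0 -0.785"

```text
time_s: 17.8
ee_pos: [0.4779, 0.0043, 0.1498]
eef_rot: [-3.139, -0.0, 1.761]
force: [0.2, -0.5, -3.6]
grip_width: 0.0318
grip_force: 30.0
```

Call:
move_arm --pt "-1 0 0 0.4 0 0 0" --pt "-1 0 0 0.8 0 0 0" --pt "-1 0 0 0.8 0 0 0"

```text
time_s: 18.1
ee_pos: [0.4768, 0.0066, 0.1084]
eef_rot: [-3.136, -0.002, 1.763]
force: [-1.1, 0.9, -2.6]
grip_width: 0.0318
grip_force: 30.0
```

Run:
```python
from h import *
im,P,o=snap("wrist","w7")
rect(P,"tray",(.38,.75),(-.15,.18),(.02,.036))
go((.4797,.0067,.05,1.763))
```

```text
tray 30741 [array([562.5,  25.3]), array([276.6, 192.6]), np.float64(11.1)] [0.544  0.0574 0.027 ]
t 18.1 pos [0.4777 0.0065 0.1101] yaw [-3.138e+00 -1.000e-03  1.763e+00] grip 0.032 29.998544454574585
[-0.005  0.044  1.201] [-0.003 -0.001 -0.   ] rows~ 1.2
```

View pics/w7.png

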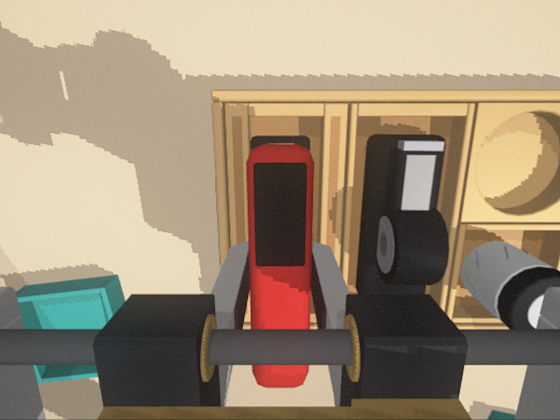

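Call:
move_arm --pt "-1 0 0.04 0.4 0 0 0" --pt "-1 0 0.04 0.8 0 0 0" --pt "-1 0 0.04 1.05 0 0 0" --pt "-1 0 0.04 1.18 0 0 0" --pt "-1 0 0.04 1.18 0 0 0" --pt "0.1 0 0.04 1.18 0 0 0" --pt "0.1 0 0.04 1.18 0 0 0" --pt "0.1 0 0.04 1.18 0 0 0" --pt "0.1 0 0.04 0 0 0 0" --pt "0.1 0 0.04 -1 0 0 0" --pt "1 0 0.04 -2 0 0 0" --pt "1 0 0.04 -3.8 0 0 0"

```text
time_s: 19.35
ee_pos: [0.4802, 0.0062, 0.2552]
eef_rot: [3.141, 0.0, 1.763]
force: [-0.4, 0.4, 0.0]
grip_width: 0.0645
grip_force: 0.0
```

Run:
```python
from h import *
go((.4797,.0067,.30,1.763),(.417,-.20,.30,1.0))
```

```text
t 19.4 pos [0.4802 0.0062 0.2552] yaw [3.141 0.    1.763] grip 0.065 0.0
[ 0.011 -0.007 -0.896] [ 0.001  0.    -0.   ] rows~ 0.9
[-3.808 -2.026 -0.897] [ 0.001 -0.     0.763] rows~ 5.1
```

Run:
```python
from h import *
go((.417,-.259,.30,1.0))
```

```text
t 19.4 pos [0.4802 0.0062 0.2552] yaw [3.141 0.    1.763] grip 0.065 0.0
[-4.966 -2.251 -0.897] [ 0.001 -0.     0.763] rows~ 5.5
```

Call:
move_arm --pt "1 -0.5 -0.2 -0.9 0 0 0.1" --pt "1 -4.97 -2.25 -0.9 0 0 0.76" --pt "1 -4.97 -2.25 -0.9 0 0 0.76" --pt "1 -4.97 -2.25 -0.9 0 0 0.76" --pt "1 -4.97 -2.25 -0.9 0 0 0.76" --pt "1 -4.97 -2.25 -0.9 0 0 0.76" --pt "1 -4.97 -2.25 -0.9 0 0 0.76" --pt "1 -4.97 -2.25 -0.9 0 0 0.76" --pt "1 -4.97 -2.25 -0.9 0 0 0.76" --pt "1 -4.97 -2.25 -0.9 0 0 0.76" --pt "1 -4.97 -2.25 -0.9 0 0 0.76"

```text
time_s: 20.45
ee_pos: [0.418, -0.2583, 0.2977]
eef_rot: [3.141, -0.0, 1.005]
force: [-0.0, -0.7, 0.4]
grip_width: 0.094
grip_force: 0.0
```

Run:
```python
from h import *
im,P,o=snap("wrist","w8")
rect(P,"cap",(.35,.5),(-.33,-.2),(.175,.21))
rect(P,"body",(.35,.5),(-.33,-.2),(.02,.12))
go((.417,-.259,.166,1.0))
```

```text
cap 1803 [array([ 414.4, -259.3]), array([40.5, 41.1]), np.float64(46.5)] [ 0.4151 -0.2579  0.1886]
body 444 [array([ 425.5, -243.3]), array([19.9, 56.1]), np.float64(54.2)] [ 0.4304 -0.2351  0.0792]
t 20.5 pos [ 0.4179 -0.2585  0.2976] yaw [ 3.141 -0.     1.004] grip 0.094 0.0
[-0.019 -0.01   2.632] [ 0.    -0.     0.004] rows~ 2.6
```

View pics/w8.png

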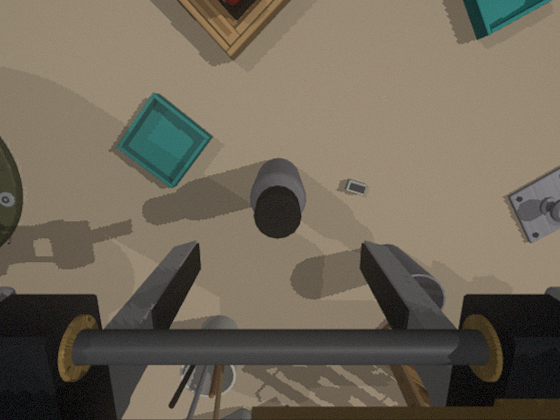

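Call:
move_arm --pt "1 -0.03 -0.05 1 0 0 0" --pt "1 -0.03 -0.05 2 0 0 0" --pt "1 -0.03 -0.05 2.63 0 0 0" --pt "1 -0.03 -0.05 2.63 0 0 0" --pt "-1 -0.03 -0.05 2.63 0 0 0" --pt "-1 -0.03 -0.05 2.63 0 0 0" --pt "-1 -0.03 -0.05 2.63 0 0 0" --pt "-1 -0.03 -0.05 2.63 0 0 0" --pt "-1 -0.03 -0.05 2.63 0 0 0" --pt "-1 -0.03 -0.05 2.63 0 0 0" --pt "-1 -0.03 -0.05 2.63 0 0 0" --pt "-1 -0.03 -0.05 2.63 0 0 0" --grip_force 40

```text
time_s: 21.7
ee_pos: [0.4147, -0.2592, 0.1661]
eef_rot: [3.141, -0.0, 1.003]
force: [-0.1, 0.7, 1.3]
grip_width: 0.0417
grip_force: 40.0
```

Call:
move_arm --pt "-1 0 0 0 0 0 0" --pt "-1 0 0 0 0 0 0" --pt "-1 0 0 -0.5 0 0 0" --pt "-1 0 0 -1 0 0 0" --pt "-1 0 0 -1.7 0 0 0" --pt "-1 0 0 -2.4 0 0 0" --pt "-1 0 0 -2.4 0 0 0"

```text
time_s: 22.4
ee_pos: [0.4155, -0.2597, 0.2898]
eef_rot: [3.135, 0.0, 1.003]
force: [-0.0, -0.1, -3.5]
grip_width: 0.0411
grip_force: 40.0
```

Run:
```python
from h import *
c=np.array([.568,.024]);a=.193
g=c+R.from_euler("z",a).as_matrix()[:2,:2]@[.09,.045]
print(g); go((g[0],g[1],.285,1.763),(g[0],g[1],.175,1.763))
```

```text
[0.64769781 0.08542686]
t 22.4 pos [ 0.4155 -0.2597  0.2898] yaw [3.135 0.    1.003] grip 0.041 39.99906241893768
[8.317 0.2   0.095] [ 0.006  0.003 -0.76 ] rows~ 8.3
[8.318 0.186 2.295] [ 0.006  0.003 -0.76 ] rows~ 8.6
```

Call:
move_arm --pt "-1 0.5 0 0 0 0 -0.05" --pt "-1 1.3 0 0 0 0 -0.12" --pt "-1 2.1 0.05 0 0 0 -0.2" --pt "-1 3 0.1 0 0 0 -0.3" --pt "-1 3.9 0.1 0 0 0 -0.38" --pt "-1 4.8 0.1 0 0 0 -0.46" --pt "-1 5.6 0.15 0 0 0 -0.54" --pt "-1 6.4 0.15 0 0 0 -0.6" --pt "-1 7.2 0.2 0 0 0 -0.68" --pt "-1 7.9 0.2 0 0 0 -0.73" --pt "-1 8.32 0.2 0 0 0 -0.76" --pt "-1 8.32 0.2 0 0 0 -0.76"

```text
time_s: 23.6
ee_pos: [0.6473, 0.0885, 0.283]
eef_rot: [-3.138, -0.001, 1.766]
force: [-0.7, 0.0, -3.9]
grip_width: 0.0417
grip_force: 40.0
```

Call:
move_arm --pt "-1 0 0 0.5 0 0 0" --pt "-1 0 0 1 0 0 0" --pt "-1 0 0 1.3 0 0 0" --pt "-1 0 0 1.3 0 0 0" --pt "-1 0 0 1.3 0 0 0"

```text
time_s: 24.1
ee_pos: [0.6467, 0.0857, 0.2209]
eef_rot: [-3.141, 0.0, 1.762]
force: [-0.0, -0.5, -3.1]
grip_width: 0.0412
grip_force: 40.0
```

Run:
```python
from h import *
go((.6477,.0854,.175,1.763))
im,P,o=snap("side","s9"); im,P,o=snap("wrist","w9")
rect(P,"tray",(.38,.75),(-.15,.18),(.02,.036))
a=cv2.imread("pics/s9.png")[80:290,160:400]; b=cv2.imread("pics/w9.png")
cv2.imwrite("pics/v9.png",np.hstack([cv2.resize(a,(400,350)),cv2.resize(b,(400,350))]))
```

```text
t 24.1 pos [0.6467 0.0857 0.2209] yaw [-3.141  0.     1.762] grip 0.041 39.999014139175415
[-0.009  0.018  0.917] [-0.001  0.    -0.001] rows~ 0.9
tray 14048 [array([568.9,  25.3]), array([287.1, 195. ]), np.float64(10.9)] [0.5276 0.073  0.0273]
```

View pics/v9.png

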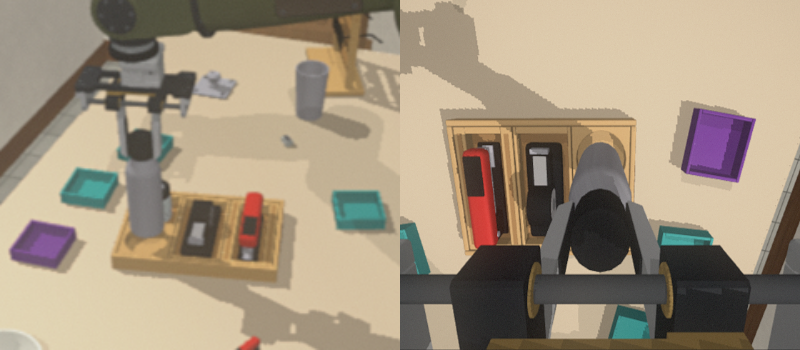

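Call:
move_arm --pt "-1 0 0.02 0.3 0 0 0" --pt "-1 0 0.02 0.6 0 0 0" --pt "-1 0 0.02 0.8 0 0 0" --pt "-1 0 0.02 0.9 0 0 0" --pt "-1 0 0.02 0.92 0 0 0" --pt "-1 0 0.02 0.92 0 0 0" --pt "0.3 0 0.02 0.92 0 0 0" --pt "0.3 0 0.02 0.92 0 0 0" --pt "0.3 0 0.02 0.92 0 0 0" --pt "0.3 0 0.02 0.92 0 0 0" --pt "1 0 0.02 0 0 0 0" --pt "1 0 0 -1.5 0 0 0"

```text
time_s: 25.4
ee_pos: [0.6466, 0.0862, 0.2709]
eef_rot: [-3.138, -0.0, 1.763]
force: [1.0, -0.6, 1.0]
grip_width: 0.0738
grip_force: 0.0
```

Call:
move_arm --pt "1 -0.5 0 -0.9 0 0 0" --pt "1 -3 -2 -1.2 0 0 0" --pt "1 -3 -2 -1.2 0 0 0" --pt "1 -3 -2 -1.2 0 0 0" --pt "1 -3 -2 -1.2 0 0 0" --pt "1 -3 -2 -1.2 0 0 0" --pt "1 -3 -2 -1.2 0 0 0" --pt "1 -3 -2 -1.2 0 0 0"

```text
time_s: 26.2
ee_pos: [0.5782, -0.0788, 0.3305]
eef_rot: [-3.141, -0.0, 1.764]
force: [-0.4, 0.4, -0.6]
grip_width: 0.094
grip_force: 0.0
```

Run:
```python
from h import *
o=ctrl.get_obs();print(o["ee_pos"])
im,P,o=snap("wrist","w10")
def loc(n,z,x,y,k=None):
    c=np.array([.568,.024]);r=R.from_euler("z",.193).as_matrix()[:2,:2]
    Q=P.reshape(-1,3); L=(Q[:,:2]-c)@r
    m=(L[:,0]>x[0])&(L[:,0]<x[1])&(L[:,1]>y[0])&(L[:,1]<y[1])&(Q[:,2]>z[0])&(Q[:,2]<z[1])
    q=L[m]
    if len(q)>5: print(n,len(q),[np.round(v,1) for v in cv2.minAreaRect((q*1000).astype(np.float32))],np.round(np.percentile(Q[m][:,2],[50,98]),4))
loc("stapler top",(.05,.09),(-.135,-.05),(-.1,.1))
loc("disp top",(.055,.09),(-.045,.04),(-.1,.1))
loc("disp base",(.02,.09),(-.036,.036),(-.078,.078))
loc("pot top",(.06,.09),(.045,.15),(-.1,0.01))
loc("cap",(.18,.215),(.04,.15),(0,.1))
s,Ps,_=snap("side","s10")
a=cv2.imread("pics/s10.png")[80:290,160:400]; b=cv2.imread("pics/w10.png")
cv2.imwrite("pics/v10.png",np.hstack([cv2.resize(a,(400,350)),cv2.resize(b,(400,350))]))
P=Ps; loc("side cap",(.18,.215),(.04,.15),(0,.1)); loc("side pot",(.06,.09),(.045,.15),(-.1,.01)); rect(P,"tumbler",(.4,.6),(-.55,-.38),(.1,.13)); rect(P,"mini",(.35,.47),(.2,.35),(.008,.04))
```

```text
[ 0.57823235 -0.07877147  0.33046248]
stapler top 2894 [array([-89.3,  -1.6]), array([ 32.4, 133.7]), np.float64(0.0)] [0.0655 0.0689]
disp top 1189 [array([ -0.2, -10.4]), array([34.1, 52.3]), np.float64(0.0)] [0.0693 0.0733]
disp base 4336 [array([ 0.4, -1. ]), array([135.2,  55.3]), np.float64(89.5)] [0.0467 0.0727]
pot top 1489 [array([ 89.1, -47.8]), array([52.4, 52.6]), np.float64(44.9)] [0.0727 0.0748]
cap 2456 [array([89.6, 44.4]), array([41.5, 40.4]), np.float64(79.1)] [0.1963 0.1981]
side cap 166 [array([91.7, 47.7]), array([42.5, 40. ]), np.float64(80.4)] [0.1943 0.1992]
side pot 64 [array([ 79. , -54.3]), array([18.7, 56.6]), np.float64(26.5)] [0.0713 0.0756]
tumbler 142 [array([ 486.1, -453.1]), array([67.7, 83.5]), np.float64(13.9)] [ 0.4841 -0.4532  0.1077]
mini 171 [array([413.3, 279.4]), array([63.1, 17.5]), np.float64(64.8)] [0.4134 0.2818 0.0246]
```

View pics/v10.png

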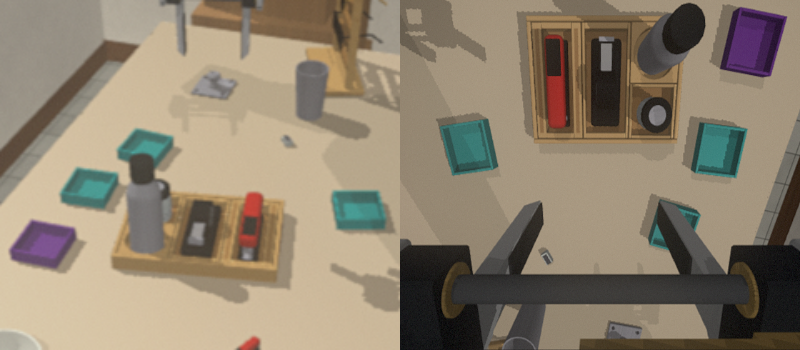

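All four sit within 3 mm of their compartment centres at the right heights. The look-alikes are unmoved and the arm is clear.

```bash
python3 -c "
from station import ctrl
print(ctrl.hand_in())"
```

```text
the job is handed in; nothing more can be done
None
```

I packed the stapler, tape dispenser, clip pot and bottle into their compartments, each upright and within about 3 mm of centre. The mini stapler and tumbler did not move, and I handed the job in at about 26 s; the hand-in call returned no verdict.

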